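# Set the sharpener's hole selector for the fat pencil

## Task

The fat pencil is to be sharpened next: with a fingertip, flick the white selector wheel on the red desk sharpener round by its lobed edge, by just as many clicks as it takes, until its largest hole stands at the pointer and the wheel rests in that click. Work lightly: the sharpener stays where it is, not lifted, gripped hard or shoved along, and the other things on the desk are left alone.

Things in the scene. Friction and masses are not known exactly. Their poses are not given: they have to be found in the camera images.
- sharpener: Loose electric desk sharpener, red plastic, 0.9 kg: 114 mm long (x), 100 wide (y). Origin: centre of underside; z up; FRONT is -x. The front part, 77 mm high, carries the white selector wheel, lying flat. Round it are side cheeks (y = +-43 to 50 mm, x = -53 to 9) and a ledge behind (x = 9 to 26), both 90 mm high; then a motor hump 105 mm high (x = 22 to 57).
- selector (a joint): Turn of the wheel (rad), positive anticlockwise seen from above, endless both ways. 0 or any whole turn = largest hole at the pointer. Six clicks a turn, one every 1.047 rad; a sprung detent pulls it into the nearest click, so once past half-way it goes on to the next by itself. About 1 N on a lobe turns it. Pushing the wheel's front edge towards the sharpener's +y turns it in the negative sense.
- selector_centre (a point): Centre of the wheel's top face, on its upright axis (sharpener x = -33 mm, y = 0, height 90 mm). The wheel is 11 mm thick, 80 mm across its six finger lobes. A lobe is 8 mm wide, its round end (radius 4 mm) centred 36 mm from the axis; the scallops between lobes are 28 mm from the axis. At each click two lobes stand 30 degrees either side of the sharpener's -x direction.
- front_edge (a point): Point of the wheel's outer circle furthest forward, at mid-thickness (sharpener x = -73 mm, y = 0, height 84.5 mm). Fixed to the sharpener. Here the wheel juts out 16 mm past the front face (x = -57 mm), with free air below, above and in front of it: the place for the fingertip. A sideways push over about 3 N at the wheel can shift the sharpener.
- large_hole (a point): Centre of the largest hole, on the wheel's top face; travels with the wheel. Six round holes go through the wheel 18.5 mm from its axis, half-way between lobes; anticlockwise from the largest they are 14, 10, 9, 8, 7 and 6 mm across.
- pointer (a point): Tip of the small white moulded arrow on the ledge behind the wheel (sharpener x = 9.5 mm, y = 0, height 90 mm). It points at the axis; the hole at the pointer is the one next to this tip.
- pencil: Fat six-sided wooden pencil, 168 mm long, 11.5 mm across, lying beside the sharpener. Origin: underside centre.
- eraser: White eraser with a card sleeve, 42 x 19 x 12 mm, lying beside the sharpener. Origin: underside centre.
- tiffin: Closed round two-tier stainless steel tiffin, 112 mm across, 150 mm high with its wire handle. Origin: underside centre.
- pen_stand: Square wooden pen stand, 75 x 75 mm, 95 mm high, with pens to 165 mm. Origin: underside centre.
- compass_case: Flat grey aluminium compass case, 68 x 185 x 17 mm. Origin: underside centre.
- stapler: Orange plastic stapler, 135 x 36 mm, about 58 mm high. Origin: underside centre.
- notebook: Green spiral notebook lying flat, 210 x 155 x 14 mm. Origin: underside centre.
Mind the look-alikes: they are no part of the job. Several things have the shape of the sharpener; the one meant has the colours described above.

How it is judged:
By the outcome, as a careful person would: the job done as asked, in the order asked, and still so for the second after the job is handed in, with the robot touching nothing.
It also fails if it takes over 51 s, if anything falls off the work surface, if the arm or the gripper's body presses on something with over 40 N, if the wrist force passes 120 N, or if a joint passes its speed limit or range.

## Robot

A 7-joint arm with a two-finger parallel gripper is mounted at the origin on the work surface. World frame = base frame: x ahead of the robot, y to its left, z up, the work surface at z = 0. Lengths are in m, angles in rad, forces in N, time in s.
With the tool pointing down it reaches from about 0.4 to 0.85 m from the base axis. Payload 4.5 kg.
Tool frame: the origin (TCP) lies at the very end of the fingers, on their centre line; the grasp point (between the pads) lies pinch_z behind it (pinch_z is the distance from the TCP to the grasp point, in m); y points along the fingers, z is the direction in which the jaws open and shut, and the axes are right-handed (so a half turn about y gives the same grasp; the last joint's range is limited). The gripper opens to 88 mm and grips with 3 to 60 N. Pads are 18 mm wide; open, the fingers measure 123 mm over their backs; the gripper's body (75 mm by 187 mm) begins 45 mm behind the grasp point.
Start: joints at [1.354, 0.689, -0.195, 1.565, 0.157, 0.902, -0.215], TCP at [0.155, -0.605, 0.209] pointing down, gripper open.
Joint ranges: [-3.01, 3.01], [-0.46, 2.08], [-1.47, 1.51], [0.13, 2.56], [-1, 4.14], [0.04, 2.09], [-2.66, 2.66]. Speed limits (rad/s): [2.57, 2.57, 3.14, 3.14, 3.14, 3.14, 3.14].

## Interface

Orientations are given as a rotation vector (axis times angle).
In Python, from rig import * gives the robot as it stands. The module is installed in compiled form; this text tells all that it offers.
- The arm moves only by the tool apply_moves, never from a script. Its argument "motion" is a list of rows, each an object with "hand": the closure, from 0 (fully open) to 1 (shut); "linear": the shift along the world's x, y, z in m, a list of three; "rotation": the turn, a rotation vector about the world's x, y, z in degrees, a list of three. In form: [{"hand": hand, "linear": [x, y, z], "rotation": [wx, wy, wz]}, ...]. A call has 1 to 5 rows; each row is the pose to reach, as a shift and turn from the pose commanded when the call began; what a row does not reach only later rows make up. A row lasts 1/8 s, in which the tool goes at most 62.5 mm and 10.7 degrees, less where a joint would pass 70% of its speed; a pose out of reach is approached as far as the arm can. A call with a gripper value outside its range is refused whole. The fingers move at their own pace and stop on an object; "squeeze" is the grip in N (left out, the last holds). Time passes only in rows, so rows that repeat a pose let the fingers close. It gives the time, the measured TCP pose, the force and the opening at its end, in the units of the state.
- read_state(): the state, without advancing time (a new reading comes with each control period).
- camera(name): name is "scene" or "top" or "wrist"; returns a dict with "pixels" (400x640x3 uint8, red, green, blue), "camera_matrix" (3x3 intrinsics, pixels), "rvec" (rotation vector, rad) and "tvec" (3), from world to camera coordinates, as OpenCV has them. Camera axes: x right, y down, z forward; pixel columns grow to the right and rows downward; lengths in m; the calibration is good to about 2 mm. A picture is of the moment at which its call begins. There is no depth.
- hand_in(): hands the job in, once; it reports no verdict.
Trained networks look in a picture, given as the dict that the camera call returned (one of the last four; its "shot" number tells which), for a name from the list of things; names that differ only in an ending like _2 or _b are one class to them, and where a whole thing is asked for, a point or a joint stands for the part that bears it (a point fixed in the world has none). Each returns a list of dicts, best first, with "conf" (0 to 1); they miss things now and then, are a little off and sometimes report something else, mostly with a low value. They report only what shows in the picture. A call takes as long as a camera call. They do not tell look-alikes from the thing itself.
- look_for(picture, query): "location" ([x, y, z] in m, in world coordinates, good to about 4 mm: the middle of the surface that is visible of it).
The state is a dict: "time": time; "joints": joint angles; "dq": joint speeds; "tau": joint torques, N m; "tool_pos": TCP position; "ee_rot": TCP orientation; "force": force on the tool from outside, world axes, zero at the start; "torque": the same for the moment, N m; "finger_gap": finger opening in m.
Only numpy, scipy, OpenCV 4.12 (cv2) and the standard library are available. Lean on these libraries where they do the work, as an engineer would, in place of code of your own. Each camera call takes 0.05 s, during which the arm holds its last target. There are 200 camera calls.

## Working session

There is one attempt and no reset: what is moved stays moved. The work goes in short steps, Python scripts to look and compute and a tool call to move; the robot and the scene stay as the last step left them, time stands still between calls to the robot, and variables do not carry over. Pictures are saved under pics/ and viewed, about 8 in all and at most 12, crops included, and the job is handed in when it is done.

Besides the shell and the picture viewer there is one more tool, called after "Request:" as name([rows], argument=value, ...), one row to a line, values as JSON. apply_moves: Moves the arm, as the interface text tells. Its arguments: {"type":"object","properties":{"motion":{"type":"array"},"squeeze":{"type":"number"}},"required":["motion"]}

```bash
mkdir -p pics
cat > h.py <<'E'
from rig import *
import numpy as np, cv2
def shot(n,f):
    p=camera(n); cv2.imwrite('pics/'+f,p["pixels"][:,:,::-1]); return p
def proj(p,X):
    return cv2.projectPoints(np.array(X,float).reshape(-1,3),np.array(p["rvec"],float),np.array(p["tvec"],float),np.array(p["camera_matrix"],float),None)[0].reshape(-1,2)
def ray(p,uv,z):
    R=cv2.Rodrigues(np.array(p["rvec"],float))[0];t=np.array(p["tvec"],float).ravel()
    d=R.T@np.linalg.inv(p["camera_matrix"])@np.array([uv[0],uv[1],1.]);c=-R.T@t
    return c+d*(z-c[2])/d[2]
E
python3 - <<'E'
from h import *
np.set_printoptions(precision=3,suppress=True)
s=read_state();print(s["time"],s["tool_pos"],s["ee_rot"],s["finger_gap"])
for n in("top","scene"):
    p=shot(n,n+'1.png');print(n,ray(p,(320,200),0))
    for q in("sharpener","selector_centre","pointer","front_edge","large_hole","pencil","eraser"):
        for r in look_for(p,q)[:3]: print(q,np.array(r["location"]),round(r["conf"],2),proj(p,r["location"]).round())
a=cv2.imread('pics/top1.png');b=cv2.imread('pics/scene1.png')
E
```

```text
0.0 [ 0.155 -0.605  0.208] [-0.264  2.09  -2.086] 0.08814437655183242
top [ 0.505 -0.043  0.   ]
sharpener [0.291 0.177 0.087] 0.97 [[246. 270.]]
sharpener [0.492 0.008 0.09 ] 0.94 [[303. 200.]]
sharpener [ 0.33  -0.259  0.091] 0.59 [[396. 253.]]
selector_centre [ 0.3   -0.267  0.094] 0.68 [[399. 263.]]
selector_centre [0.273 0.143 0.094] 0.62 [[258. 276.]]
selector_centre [0.53  0.006 0.092] 0.59 [[304. 187.]]
pointer [0.292 0.175 0.09 ] 0.71 [[247. 269.]]
pointer [ 0.333 -0.263  0.091] 0.67 [[397. 252.]]
pointer [0.497 0.006 0.091] 0.66 [[304. 198.]]
front_edge [0.496 0.008 0.089] 0.94 [[303. 199.]]
front_edge [ 0.334 -0.259  0.09 ] 0.91 [[396. 252.]]
front_edge [0.287 0.172 0.088] 0.71 [[248. 271.]]
large_hole [0.278 0.15  0.088] 0.68 [[256. 274.]]
large_hole [0.526 0.008 0.089] 0.66 [[303. 189.]]
large_hole [0.206 0.376 0.091] 0.64 [[177. 301.]]
pencil [ 0.509 -0.101  0.005] 0.68 [[338. 198.]]
pencil [0.495 0.005 0.095] 0.34 [[304. 199.]]
eraser [0.446 0.108 0.011] 0.48 [[272. 219.]]
scene [ 0.428 -0.003  0.   ]
sharpener [ 0.376 -0.265  0.087] 0.88 [[231. 196.]]
sharpener [0.319 0.17  0.084] 0.85 [[356. 144.]]
sharpener [0.233 0.4   0.08 ] 0.64 [[403. 112.]]
selector_centre [0.211 0.378 0.09 ] 0.74 [[395. 107.]]
selector_centre [0.279 0.146 0.089] 0.61 [[344. 137.]]
selector_centre [0.54  0.007 0.089] 0.6 [[339. 208.]]
pointer [0.516 0.001 0.084] 0.93 [[333. 204.]]
pointer [ 0.38  -0.264  0.086] 0.72 [[232. 198.]]
pointer [0.317 0.168 0.083] 0.67 [[355. 144.]]
front_edge [0.313 0.169 0.084] 0.92 [[354. 143.]]
front_edge [0.235 0.397 0.076] 0.82 [[402. 113.]]
front_edge [ 0.381 -0.262  0.086] 0.8 [[233. 197.]]
large_hole [ 0.303 -0.268  0.089] 0.79 [[224. 179.]]
large_hole [0.53  0.01  0.094] 0.7 [[339. 204.]]
large_hole [0.28  0.147 0.092] 0.51 [[344. 137.]]
pencil [ 0.51  -0.103  0.01 ] 0.62 [[300. 228.]]
eraser [ 0.796 -0.017  0.014] 0.66 [[370. 300.]]
```

View pics/top1.png

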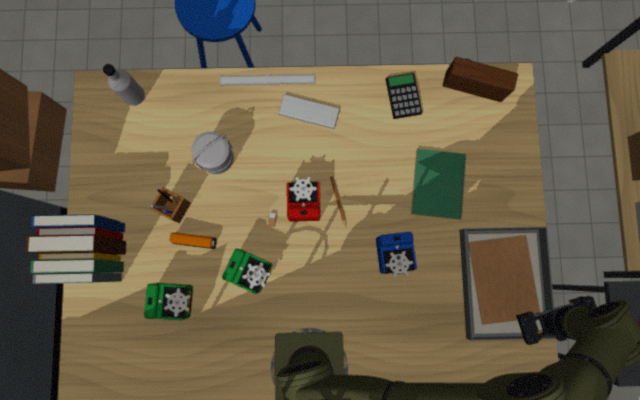

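View pics/scene1.png

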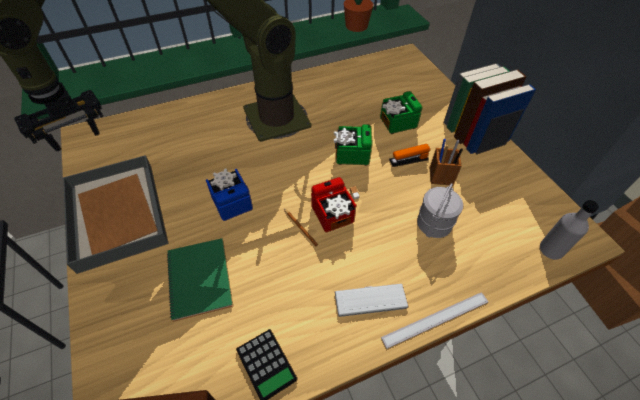

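The top view shows the red sharpener at about (303, 200), with its wheel at (303, 187) facing away from the robot (front = world +x). The blue and green ones are look-alikes. Next I'll move above it and look from close by.

Run:
```python
from h import *
import rig
from scipy.spatial.transform import Rotation as R
np.set_printoptions(precision=3,suppress=True)
s=read_state();print(R.from_rotvec(s["ee_rot"]).as_matrix(),[n for n in dir(rig) if n[0]!='_'],getattr(rig,'pinch_z',None))
p=camera('wrist');r=cv2.Rodrigues(np.array(p['rvec'],float))[0];print(-r.T@np.array(p['tvec']),r,p['camera_matrix'])
```

```text
[[-0.969  0.     0.248]
 [-0.248 -0.    -0.969]
 [-0.    -1.     0.   ]] ['MotionError', 'camera', 'hand_in', 'look_for', 'pinch_z', 'read_state'] 0.0187
[ 0.228 -0.587  0.385] [[ 0.248 -0.969  0.001]
 [-0.927 -0.237  0.291]
 [-0.281 -0.073 -0.957]] [[298.928   0.    316.754]
 [  0.    298.928 201.908]
 [  0.      0.      1.   ]]
```

Request:
apply_moves([
  {"hand": 1, "linear": [0.033, 0.044, 0.02], "rotation": [0, 0, 6.3]},
  {"hand": 1, "linear": [0.066, 0.089, 0.04], "rotation": [0, 0, 12.6]},
  {"hand": 1, "linear": [0.099, 0.134, 0.06], "rotation": [0, 0, 18.9]},
  {"hand": 1, "linear": [0.132, 0.178, 0.06], "rotation": [0, 0, 25.2]},
  {"hand": 1, "linear": [0.165, 0.223, 0.06], "rotation": [0, 0, 31.5]},
], squeeze=5)

```text
time: 1.48
tool_pos: [0.3212, -0.3813, 0.2692]
ee_rot: [-0.742, 1.746, -1.749]
force: [0.9, -0.0, 1.2]
finger_gap: 0.0403
```

Request:
apply_moves([
  {"hand": 1, "linear": [0.033, 0.044, 0], "rotation": [0, 0, 6.3]},
  {"hand": 1, "linear": [0.066, 0.089, 0], "rotation": [0, 0, 12.6]},
  {"hand": 1, "linear": [0.099, 0.134, 0], "rotation": [0, 0, 18.9]},
  {"hand": 1, "linear": [0.132, 0.178, 0], "rotation": [0, 0, 25.2]},
  {"hand": 1, "linear": [0.165, 0.223, 0], "rotation": [0, 0, 31.5]},
])

```text
time: 2.1
tool_pos: [0.4861, -0.1583, 0.2689]
ee_rot: [-1.098, 1.367, -1.368]
force: [0.9, -0.6, 0.2]
finger_gap: 0.0006
```

Request:
apply_moves([
  {"hand": 1, "linear": [0.033, 0.044, 0], "rotation": [0, 0, 6.3]},
  {"hand": 1, "linear": [0.065, 0.089, 0], "rotation": [0, 0, 12.6]},
  {"hand": 1, "linear": [0.065, 0.089, 0], "rotation": [0, 0, 12.6]},
  {"hand": 1, "linear": [0.065, 0.089, 0], "rotation": [0, 0, 12.6]},
])

```text
time: 2.6
tool_pos: [0.5496, -0.0713, 0.2684]
ee_rot: [-1.21, 1.211, -1.211]
force: [-0.5, -0.2, 0.0]
finger_gap: 0.0006
```

Run:
```python
from h import *
from scipy.spatial.transform import Rotation as R
np.set_printoptions(precision=3,suppress=True)
s=read_state();print(s["time"],s["tool_pos"],R.from_rotvec(s["ee_rot"]).as_matrix()[:,2],s["finger_gap"],s["force"])
p=shot('wrist','w1.png')
np.savez('w1.npz',**{k:p[k] for k in('camera_matrix','rvec','tvec')})
for q in("sharpener","selector_centre","pointer","front_edge","large_hole"):
    for r in look_for(p,q)[:2]: print(q,np.array(r["location"]),round(r["conf"],2),proj(p,r["location"]).round())
print(proj(p,[.535,.006,.09]))
```

```text
2.6 [ 0.55  -0.071  0.268] [ 1.    -0.001 -0.001] 0.0005681327742206746 [-0.54  -0.214  0.035]
sharpener [0.313 0.116 0.052] 0.79 [[111.   9.]]
sharpener [0.499 0.01  0.093] 0.73 [[271. 105.]]
selector_centre [0.528 0.011 0.088] 0.77 [[297. 104.]]
selector_centre [ 0.304 -0.239  0.093] 0.55 [[137. 297.]]
pointer [0.316 0.116 0.048] 0.85 [[115.  10.]]
pointer [ 0.33  -0.218  0.077] 0.76 [[159. 277.]]
front_edge [ 0.329 -0.218  0.081] 0.96 [[157. 279.]]
front_edge [0.498 0.014 0.09 ] 0.8 [[271. 101.]]
large_hole [0.527 0.011 0.086] 0.73 [[296. 104.]]
large_hole [ 0.304 -0.242  0.089] 0.59 [[139. 298.]]
[[303.609 108.617]]
```

View pics/w1.png

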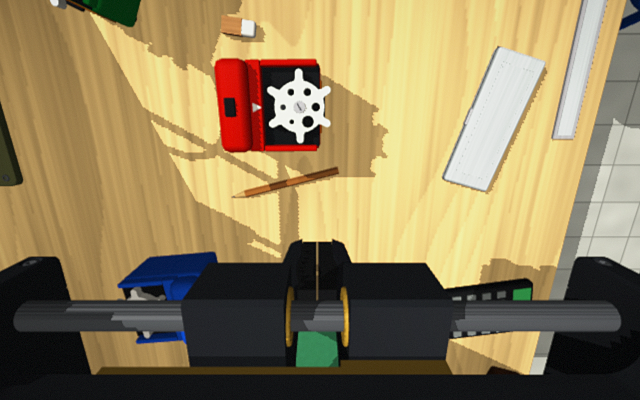

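The wrist picture shows the red sharpener's wheel at (298, 106), the pointer at (257, 107) and the largest hole near (307, 121). I'll rectify and enlarge it.

```bash
cat >> h.py <<'E'
def rect(p,img,cx,cy,half=.08,z=.09,N=560):
    # image right=world +x, up=+y ; half m each way
    W=np.array([[cx-half,cy+half,z],[cx+half,cy+half,z],[cx+half,cy-half,z],[cx-half,cy-half,z]])
    H=cv2.getPerspectiveTransform(proj(p,W).astype(np.float32),np.float32([[0,0],[N,0],[N,N],[0,N]]))
    return cv2.warpPerspective(img,H,(N,N),flags=cv2.INTER_CUBIC)
E
python3 - <<'E'
from h import *
p=dict(np.load('w1.npz'));a=cv2.imread('pics/w1.png')
r=rect(p,a,.52,.01);cv2.imwrite('pics/r1.png',r)
E
```

```text
(no output)
```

View pics/r1.png

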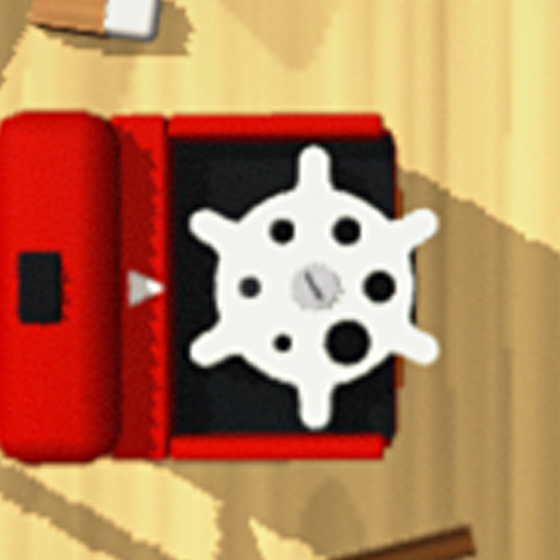

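The rectified view gives the wheel centre at (315, 286), which is world (0.530, 0.008), with sharpener yaw about 180°. The largest hole is at -60° and the pointer at 180°, so it needs two clicks clockwise. That means two strokes towards world -y at the front edge.

Request:
apply_moves([
  {"hand": 1, "linear": [0.015, 0.06, 0], "rotation": [0, 0, 0]},
  {"hand": 1, "linear": [0.029, 0.119, 0], "rotation": [0, 0, 0]},
  {"hand": 1, "linear": [0.029, 0.119, -0.05], "rotation": [0, 0, 0]},
  {"hand": 1, "linear": [0.029, 0.119, -0.1], "rotation": [0, 0, 0]},
  {"hand": 1, "linear": [0.029, 0.119, -0.1], "rotation": [0, 0, 0]},
])

```text
time: 3.52
tool_pos: [0.5763, 0.0471, 0.1658]
ee_rot: [-1.216, 1.214, -1.208]
force: [-0.4, 1.1, 0.4]
finger_gap: 0.0004
```

Run:
```python
from h import *
p=shot('wrist','w2.png');a=cv2.imread('pics/w2.png')
np.savez('w2.npz',**{k:p[k] for k in('camera_matrix','rvec','tvec')})
s=read_state();print(s["tool_pos"],s["force"])
for q in ([.53,.008,.09],[.57,.008,.09],s["tool_pos"]): print(proj(p,q))
```

```text
[0.57843993 0.04791855 0.16821906] [0.40966413 0.16537195 0.67818964]
[[266.85385409 240.63028777]]
[[310.36973466 240.70779041]]
[[319.92179949 234.42475362]]
```

View pics/w2.png

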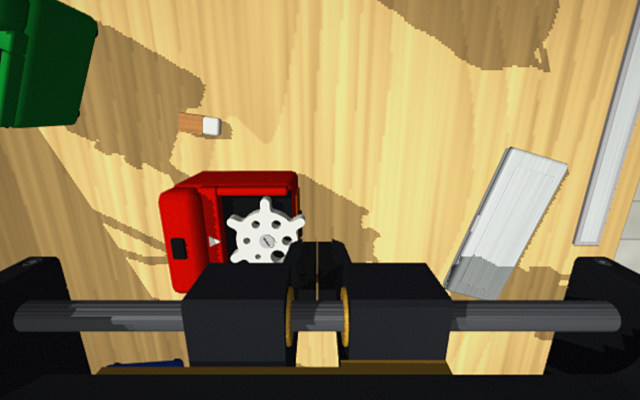

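The wheel centre shows at (267, 241), which matches the prediction, and the fingertip is at (318, 241), outside the wheel. I'll descend and then stroke.

Request:
apply_moves([
  {"hand": 1, "linear": [0, 0, -0.04], "rotation": [0, 0, 0]},
  {"hand": 1, "linear": [0, 0, -0.075], "rotation": [0, 0, 0]},
  {"hand": 1, "linear": [0, 0, -0.096], "rotation": [0, 0, 0]},
  {"hand": 1, "linear": [0, 0, -0.096], "rotation": [0, 0, 0]},
])

```text
time: 4.08
tool_pos: [0.5801, 0.0483, 0.0737]
ee_rot: [-1.207, 1.209, -1.211]
force: [-1.5, 0.2, 1.0]
finger_gap: 0.0004
```

Request:
apply_moves([
  {"hand": 1, "linear": [0, -0.006, 0], "rotation": [0, 0, 0]},
  {"hand": 1, "linear": [0, -0.011, 0], "rotation": [0, 0, 0]},
  {"hand": 1, "linear": [0, -0.015, 0], "rotation": [0, 0, 0]},
  {"hand": 1, "linear": [0, -0.019, 0], "rotation": [0, 0, 0]},
  {"hand": 1, "linear": [0, -0.022, 0], "rotation": [0, 0, 0]},
])

```text
time: 4.7
tool_pos: [0.5792, 0.0262, 0.0727]
ee_rot: [-1.209, 1.21, -1.21]
force: [0.2, 0.3, -0.0]
finger_gap: 0.0005
```

Request:
apply_moves([
  {"hand": 1, "linear": [0, -0.005, 0], "rotation": [0, 0, 0]},
  {"hand": 1, "linear": [0, -0.01, 0], "rotation": [0, 0, 0]},
  {"hand": 1, "linear": [0, -0.014, 0], "rotation": [0, 0, 0]},
  {"hand": 1, "linear": [0, -0.018, 0], "rotation": [0, 0, 0]},
  {"hand": 1, "linear": [0, -0.018, 0], "rotation": [0, 0, 0]},
])

```text
time: 5.32
tool_pos: [0.5791, 0.008, 0.0726]
ee_rot: [-1.209, 1.21, -1.21]
force: [0.3, 0.1, 0.6]
finger_gap: 0.0008
```

Run:
```python
from h import *
p=shot('wrist','w3.png');a=cv2.imread('pics/w3.png')
s=read_state();print(s["tool_pos"],s["force"])
t=camera('top');ti=np.ascontiguousarray(t['pixels'][:,:,::-1])
b=rect(t,ti,.53,.01,.08,N=400)
cv2.imwrite('pics/c3.png',np.hstack([cv2.resize(a[100:300,120:420],(600,400),interpolation=cv2.INTER_CUBIC)[:,:400],b]))
```

```text
[0.57914363 0.00842392 0.07262964] [0.03299556 0.41477932 0.11607796]
```

View pics/c3.png

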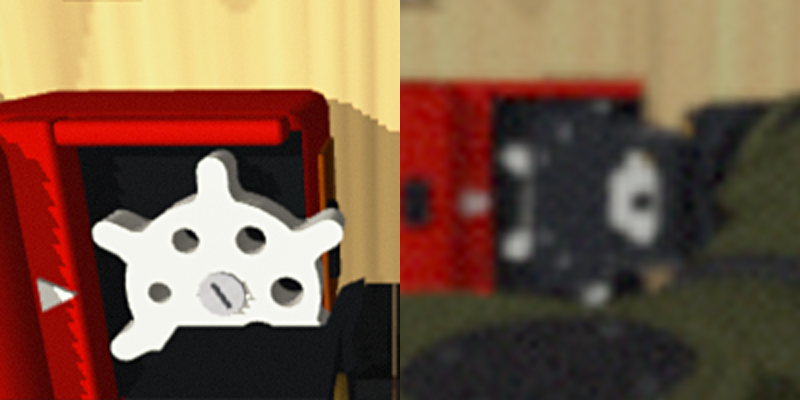

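Request:
apply_moves([
  {"hand": 1, "linear": [0.025, 0, 0], "rotation": [0, 0, 0]},
  {"hand": 1, "linear": [0.025, -0.04, 0.03], "rotation": [0, 0, 0]},
  {"hand": 1, "linear": [0.025, -0.079, 0.08], "rotation": [0, 0, 0]},
  {"hand": 1, "linear": [0.025, -0.079, 0.12], "rotation": [0, 0, 0]},
  {"hand": 1, "linear": [0.025, -0.079, 0.12], "rotation": [0, 0, 0]},
])

```text
time: 6.05
tool_pos: [0.6065, -0.0704, 0.196]
ee_rot: [-1.203, 1.205, -1.213]
force: [-0.4, 0.4, -0.5]
finger_gap: 0.0006
```

Run:
```python
from h import *
p=shot('wrist','w4.png');a=cv2.imread('pics/w4.png')
s=read_state();print(s["time"],s["tool_pos"],s["force"])
cv2.imwrite('pics/r4.png',rect(p,a,.52,.01))
```

```text
6.1 [ 0.60493282 -0.070125    0.19392107] [-0.7498313  -0.12822196  0.41672867]
```

View pics/r4.png

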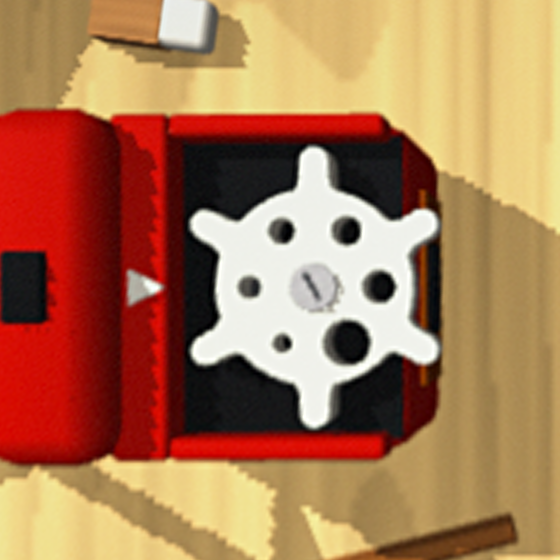

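The wheel hasn't turned and the sharpener hasn't moved: the finger went by without engaging. I'll measure the true fingertip in the picture.

Run:
```python
from h import *
p=camera('wrist');a=np.ascontiguousarray(p['pixels'][:,:,::-1])
s=read_state();T=np.array(s["tool_pos"]);np.set_printoptions(precision=1,suppress=True)
pts=[(dx,dy,dz) for dz in(0,.019) for dy in(.009,-.009) for dx in(-.0175,0,.0175)]
uv=proj(p,[T+np.array(q) for q in pts]);print(uv)
x0,y0=260,190
c=cv2.convertScaleAbs(cv2.resize(a[y0:y0+110,x0:x0+120],None,fx=5,fy=5,interpolation=cv2.INTER_CUBIC),alpha=2.5,beta=10)
for i,(u,v) in enumerate(uv): cv2.circle(c,(int((u-x0)*5),int((v-y0)*5)),3,(0,0,255) if i<6 else (0,255,0),-1)
cv2.imwrite('pics/f.png',c)
```

```text
[[287.2 220. ]
 [314.8 219.9]
 [342.5 219.9]
 [288.  246. ]
 [314.9 245.9]
 [341.8 245.9]
 [284.1 231.6]
 [314.7 231.5]
 [345.3 231.5]
 [285.1 259.9]
 [314.8 259.9]
 [344.5 259.8]]
```

View pics/f.png

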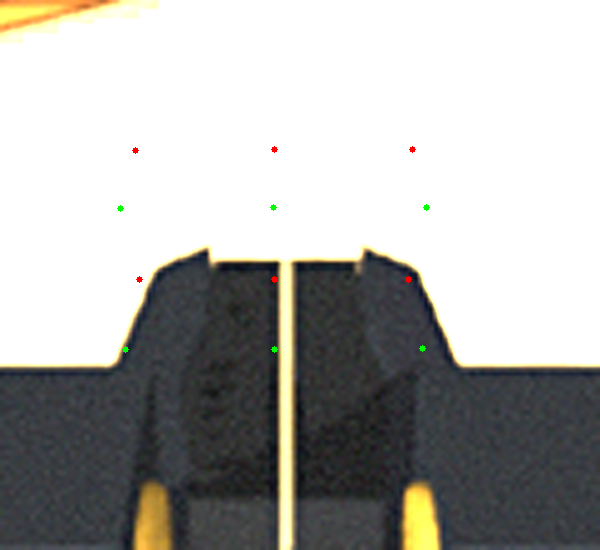

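The drawn TCP marks sit about 20 px (roughly 30 mm of height) beyond the visible tips, so the closed fingers seem to end higher than the stated TCP. I'll check that from the scene camera.

Run:
```python
from h import *
s=read_state();T=np.array(s["tool_pos"])
p=camera('scene');a=np.ascontiguousarray(p['pixels'][:,:,::-1])
uv=proj(p,[T+[0,0,d] for d in(0,.019,.04)]);u0,v0=uv[0].astype(int);print(uv)
x0,y0=u0-50,v0-60
c=cv2.convertScaleAbs(cv2.resize(a[y0:y0+90,x0:x0+100],None,fx=6,fy=6,interpolation=cv2.INTER_CUBIC),alpha=1.6,beta=10)
for i,(u,v) in enumerate(uv): cv2.circle(c,(int((u-x0+.5)*6),int((v-y0+.5)*6)),3,[(0,0,255),(0,255,0),(255,0,0)][i],-1)
cv2.imwrite('pics/s.png',c)
```

```text
[[323.79102976 212.49732854]
 [323.91747113 208.01671493]
 [324.0617451  202.9041798 ]]
```

View pics/s.png

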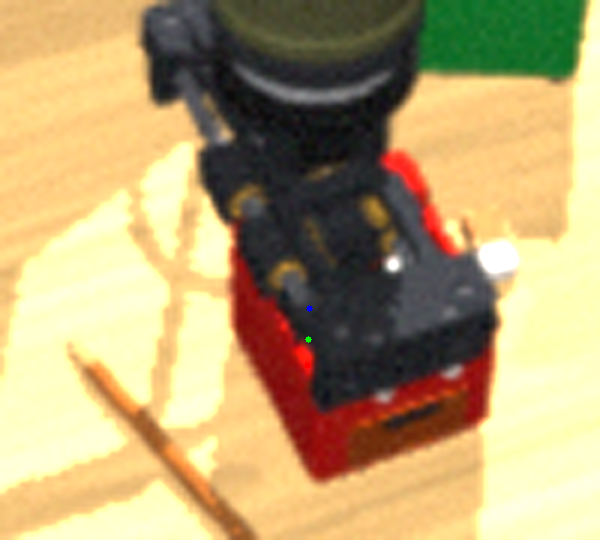

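At the projected TCP there is no finger, which confirms that the closed tips end higher than the stated TCP. I'll open the fingers here and compare.

Request:
apply_moves([
  {"hand": 0, "linear": [0, 0, 0], "rotation": [0, 0, 0]},
  {"hand": 0, "linear": [0, 0, 0], "rotation": [0, 0, 0]},
  {"hand": 0, "linear": [0, 0, 0], "rotation": [0, 0, 0]},
  {"hand": 0, "linear": [0, 0, 0], "rotation": [0, 0, 0]},
  {"hand": 0, "linear": [0, 0, 0], "rotation": [0, 0, 0]},
])

```text
time: 6.82
tool_pos: [0.6041, -0.0705, 0.1926]
ee_rot: [-1.209, 1.21, -1.21]
force: [-0.7, -0.2, 0.1]
finger_gap: 0.0483
```

Run:
```python
from h import *
p=camera('wrist');a=np.ascontiguousarray(p['pixels'][:,:,::-1])
cv2.imwrite('pics/w5.png',a);np.savez('w5.npz',**{k:p[k] for k in('camera_matrix','rvec','tvec')})
s=read_state();T=np.array(s["tool_pos"]);print(s['time'],T,s["finger_gap"])
x0,y0=190,190
c=cv2.convertScaleAbs(cv2.resize(a[y0:y0+150,x0:x0+260],None,fx=3,fy=3,interpolation=cv2.INTER_CUBIC),alpha=2.5,beta=10)
for dz,k in((0,(0,0,255)),(.019,(0,255,0)),(.032,(255,0,255))):
  for u,v in proj(p,[T+np.array([x,.009,dz]) for x in(-.0615,-.044,0,.044,.0615)]): cv2.circle(c,(int((u-x0)*3),int((v-y0)*3)),3,k,-1)
cv2.imwrite('pics/g.png',c)
```

```text
6.875 [ 0.60412677 -0.07044331  0.1926609 ] 0.05250514355610183
```

View pics/g.png

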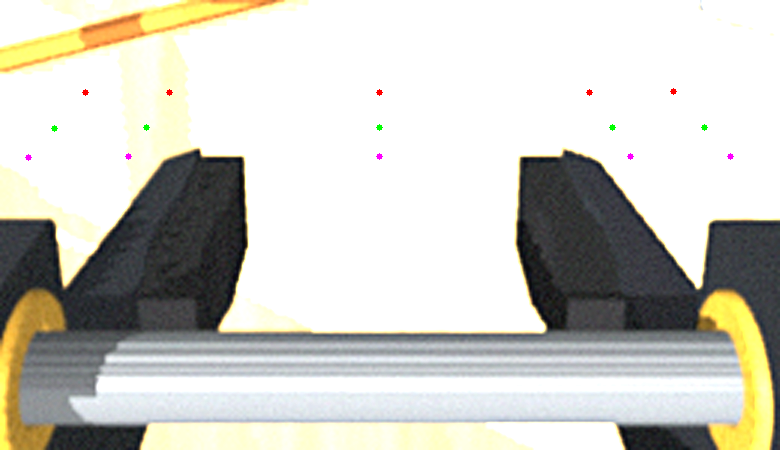

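The pad tips end roughly 20–30 mm short of the stated TCP, so the finger passed over the wheel. I'll close, go back to the start of the stroke and descend about 28 mm lower.

Request:
apply_moves([
  {"hand": 1, "linear": [-0.01, 0.05, 0], "rotation": [0, 0, 0]},
  {"hand": 1, "linear": [-0.02, 0.1, 0], "rotation": [0, 0, 0]},
  {"hand": 1, "linear": [-0.027, 0.12, 0], "rotation": [0, 0, 0]},
  {"hand": 1, "linear": [-0.027, 0.12, -0.04], "rotation": [0, 0, 0]},
  {"hand": 1, "linear": [-0.027, 0.12, -0.08], "rotation": [0, 0, 0]},
])

```text
time: 7.5
tool_pos: [0.5777, 0.05, 0.1124]
ee_rot: [-1.208, 1.208, -1.21]
force: [0.5, -0.2, -0.2]
finger_gap: 0.0065
```

Request:
apply_moves([
  {"hand": 1, "linear": [0, 0, -0.02], "rotation": [0, 0, 0]},
  {"hand": 1, "linear": [0, 0, -0.04], "rotation": [0, 0, 0]},
  {"hand": 1, "linear": [0, 0, -0.055], "rotation": [0, 0, 0]},
  {"hand": 1, "linear": [0, 0, -0.067], "rotation": [0, 0, 0]},
  {"hand": 1, "linear": [0, 0, -0.067], "rotation": [0, 0, 0]},
])

```text
time: 8.12
tool_pos: [0.5767, 0.0494, 0.045]
ee_rot: [-1.21, 1.21, -1.209]
force: [0.4, -0.4, 0.5]
finger_gap: 0.0005
```

Request:
apply_moves([
  {"hand": 1, "linear": [0, -0.005, 0], "rotation": [0, 0, 0]},
  {"hand": 1, "linear": [0, -0.009, 0], "rotation": [0, 0, 0]},
  {"hand": 1, "linear": [0, -0.013, 0], "rotation": [0, 0, 0]},
  {"hand": 1, "linear": [0, -0.017, 0], "rotation": [0, 0, 0]},
  {"hand": 1, "linear": [0, -0.02, 0], "rotation": [0, 0, 0]},
])

```text
time: 8.75
tool_pos: [0.5788, 0.0301, 0.0462]
ee_rot: [-1.205, 1.208, -1.21]
force: [3.9, 3.1, 1.2]
finger_gap: 0.0006
```

Run:
```python
from h import *
s=read_state();print(s["time"],s["tool_pos"],s["force"],s["torque"])
a=shot('wrist','w6.png')
a=cv2.imread('pics/w6.png')
cv2.imwrite('pics/c6.png',cv2.resize(a[120:290,150:400],None,fx=3,fy=3,interpolation=cv2.INTER_CUBIC))
```

```text
8.75 [0.57884823 0.03012119 0.04623383] [3.88623946 3.09419738 1.21886967] [ 4.54018148e-01 -9.71476412e-01 -6.06983183e-04]
```

View pics/c6.png

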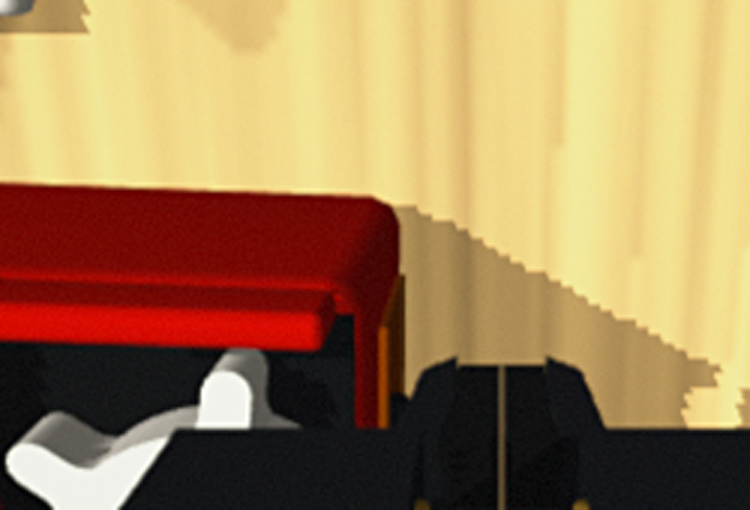

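The finger's bevelled back meets the lobe at a skewed angle, giving high force for little turn. I'll back off and turn the hand 90° so that a flat pad can do the pushing, then measure the wheel and sharpener by code.

Request:
apply_moves([
  {"hand": 1, "linear": [0.005, 0.012, 0], "rotation": [0, 0, 0]},
  {"hand": 1, "linear": [0.03, 0.01, 0.01], "rotation": [0, 0, 0]},
  {"hand": 0.5, "linear": [0.03, -0.03, 0.06], "rotation": [0, 0, 0]},
  {"hand": 0, "linear": [0.03, -0.08, 0.11], "rotation": [0, 0, 0]},
  {"hand": 0, "linear": [0.028, -0.1, 0.148], "rotation": [0, 0, 0]},
])

```text
time: 9.43
tool_pos: [0.603, -0.0732, 0.1939]
ee_rot: [-1.213, 1.214, -1.21]
force: [0.2, 0.6, 0.6]
finger_gap: 0.0285
```

Request:
apply_moves([
  {"hand": 0, "linear": [0, 0, 0], "rotation": [0, 0, 0]},
  {"hand": 0, "linear": [0, 0, 0], "rotation": [0, 0, 0]},
])

```text
time: 9.68
tool_pos: [0.6036, -0.0694, 0.1925]
ee_rot: [-1.212, 1.211, -1.207]
force: [0.3, 0.1, -0.6]
finger_gap: 0.0486
```

```bash
cat >> h.py <<'E'
def wheel(p,name=None):
    a=np.ascontiguousarray(p['pixels'][:,:,::-1]); r=rect(p,a,.52,.01)
    if name: cv2.imwrite('pics/'+name,r)
    w=((r.min(2)>140)&(r.max(2)-r.min(2)<45)).astype(np.uint8)
    w[:, :175]=0; w[:,450:]=0; w[:120]=0; w[450:]=0
    n,l,st,ce=cv2.connectedComponentsWithStats(w)
    i=1+np.argmax(st[1:,4]); m=(l==i).astype(np.uint8)
    c,_=cv2.findContours(m,cv2.RETR_EXTERNAL,cv2.CHAIN_APPROX_NONE); M=cv2.moments(max(c,key=len))
    cx,cy=M['m10']/M['m00'],M['m01']/M['m00']
    print('wheel centre',.44+cx/3500,.09-cy/3500,'area',st[i,4])
    fill=np.zeros_like(m); cv2.drawContours(fill,c,-1,1,-1); h=((r.max(2)<110)&(fill>0)).astype(np.uint8)
    n,l,st,ce=cv2.connectedComponentsWithStats(h)
    for j in range(1,n):
        dx,dy=ce[j]-[cx,cy]
        if st[j,4]>80: print('hole area %d r %.1f ang %.0f'%(st[j,4],np.hypot(dx,dy)/3.5,np.degrees(np.arctan2(-dy,dx))))
    red=((r[:,:,2]>110)&(r[:,:,1]<60)).astype(np.uint8)
    x,y=np.nonzero(red)[::-1]; print('red y range',.09-np.percentile(y,99.7)/3500,.09-np.percentile(y,.3)/3500)
E
python3 - <<'E'
from h import *
s=read_state();print(s["time"],s["tool_pos"],s["force"],s["joints"],s["finger_gap"])
for f in('w1','w5'):
    p=dict(np.load(f+'.npz'));p['pixels']=cv2.imread(f'pics/{f}.png')[:,:,::-1];wheel(p)
wheel(camera('wrist'),'r7.png')
E
```

```text
9.675 [ 0.60355476 -0.06940782  0.19253734] [ 0.32314168  0.11357143 -0.59808437] [ 0.35504526  0.73351619 -0.5730986   1.62255925  0.46907136  0.93012167
 -0.38660868] 0.04857420207461071
wheel centre 0.5297317326230292 0.008087766261437146 area 33774
hole area 566 r 18.4 ang 60
hole area 425 r 18.3 ang 120
hole area 738 r 18.6 ang 0
hole area 274 r 18.4 ang -180
hole area 1524 r 18.5 ang -59
hole area 197 r 18.4 ang -119
red y range -0.041428571428571426 0.05714285714285714
wheel centre 0.5297442498267696 0.008075321980565264 area 33507
hole area 574 r 18.6 ang 60
hole area 435 r 18.5 ang 120
hole area 735 r 18.7 ang 0
hole area 88 r 0.8 ang 165
hole area 310 r 18.4 ang -180
hole area 1520 r 18.4 ang -59
hole area 192 r 18.4 ang -120
red y range -0.041428571428571426 0.057999999999999996
wheel centre 0.5285607884272121 0.003948050911550871 area 33524
hole area 433 r 18.4 ang 117
hole area 574 r 18.5 ang 57
hole area 86 r 0.8 ang 171
hole area 731 r 18.7 ang -2
hole area 301 r 18.5 ang 178
hole area 1535 r 18.5 ang -62
hole area 194 r 18.4 ang -122
red y range -0.04510171428571422 0.05714285714285714
```

The holes measure cleanly and the wheel is still at its starting click. My push shifted the sharpener about 4 mm and 2.5°. Using the known finger gap to get depth, the tips end about 32 mm above the stated TCP. I'll turn the hand so that a flat open pad pushes the lobe.

Request:
apply_moves([
  {"hand": 0, "linear": [0, 0.012, 0], "rotation": [0, 0, 10]},
  {"hand": 0, "linear": [0, 0.024, 0], "rotation": [0, 0, 20]},
  {"hand": 0, "linear": [0, 0.036, 0], "rotation": [0, 0, 30]},
  {"hand": 0, "linear": [0, 0.048, 0], "rotation": [0, 0, 40]},
  {"hand": 0, "linear": [0, 0.059, 0], "rotation": [0, 0, 50]},
])

```text
time: 10.35
tool_pos: [0.6036, -0.0094, 0.1918]
ee_rot: [-1.504, 0.543, -0.537]
force: [0.6, 0.5, -0.4]
finger_gap: 0.088
```

Request:
apply_moves([
  {"hand": 0, "linear": [0, 0, 0], "rotation": [0, 0, 10]},
  {"hand": 0, "linear": [0, 0, 0], "rotation": [0, 0, 20]},
  {"hand": 0, "linear": [0, 0, 0], "rotation": [0, 0, 30]},
  {"hand": 0, "linear": [0, 0, 0], "rotation": [0, 0, 40]},
  {"hand": 0, "linear": [0, 0, 0], "rotation": [0, 0, 40]},
])

```text
time: 10.98
tool_pos: [0.6039, -0.0101, 0.1919]
ee_rot: [-1.57, 0.003, 0.003]
force: [0.6, 0.2, -0.8]
finger_gap: 0.0882
```

Run:
```python
from h import *
from scipy.spatial.transform import Rotation as R
s=read_state();print(s["time"],s["tool_pos"],R.from_rotvec(s["ee_rot"]).as_matrix().round(3).tolist(),s["force"],s["finger_gap"],s["joints"][6])
p=camera('wrist');cv2.imwrite('pics/w8.png',p['pixels'][:,:,::-1]);wheel(p,'r8.png')
```

```text
10.975 [ 0.60387874 -0.01012718  0.19188047] [[1.0, -0.004, -0.0], [0.0, 0.001, 1.0], [-0.004, -1.0, 0.001]] [ 0.57089432  0.2479331  -0.81815605] 0.08823189825145791 0.8286328111023515
wheel centre 0.5285968041691784 0.003912373043370526 area 32665
hole area 477 r 18.4 ang 118
hole area 610 r 18.3 ang 58
hole area 348 r 18.5 ang 177
hole area 125 r 0.1 ang 146
hole area 780 r 18.2 ang -3
hole area 1618 r 18.3 ang -63
hole area 251 r 18.5 ang -123
red y range -0.04542857142857143 0.05771428571428571
```

Request:
apply_moves([
  {"hand": 0, "linear": [0, 0, -0.05], "rotation": [0, 0, 0]},
  {"hand": 0, "linear": [0, 0, -0.1], "rotation": [0, 0, 0]},
  {"hand": 0, "linear": [0, 0, -0.14], "rotation": [0, 0, 0]},
  {"hand": 0, "linear": [0, 0, -0.154], "rotation": [0, 0, 0]},
  {"hand": 0, "linear": [0, 0, -0.154], "rotation": [0, 0, 0]},
])

```text
time: 11.65
tool_pos: [0.6049, -0.0109, 0.0394]
ee_rot: [-1.571, 0.002, 0.0]
force: [0.3, 0.1, 0.7]
finger_gap: 0.0882
```

Request:
apply_moves([
  {"hand": 0, "linear": [-0.012, 0, 0], "rotation": [0, 0, 0]},
  {"hand": 0, "linear": [-0.024, 0, 0], "rotation": [0, 0, 0]},
  {"hand": 0, "linear": [-0.035, 0, 0], "rotation": [0, 0, 0]},
  {"hand": 0, "linear": [-0.035, 0, 0], "rotation": [0, 0, 0]},
])

```text
time: 12.15
tool_pos: [0.5695, -0.0116, 0.0402]
ee_rot: [-1.571, -0.0, 0.0]
force: [0.6, -0.1, 0.7]
finger_gap: 0.0881
```

Request:
apply_moves([
  {"hand": 0, "linear": [0, -0.004, 0], "rotation": [0, 0, 0]},
  {"hand": 0, "linear": [0, -0.007, 0], "rotation": [0, 0, 0]},
  {"hand": 0, "linear": [0, -0.01, 0], "rotation": [0, 0, 0]},
  {"hand": 0, "linear": [0, -0.013, 0], "rotation": [0, 0, 0]},
  {"hand": 0, "linear": [0, -0.016, 0], "rotation": [0, 0, 0]},
])

```text
time: 12.78
tool_pos: [0.5709, -0.0271, 0.0398]
ee_rot: [-1.57, -0.001, -0.002]
force: [2.2, 2.2, -1.5]
finger_gap: 0.0883
```

Run:
```python
from h import *
s=read_state();print(s["time"],s["tool_pos"],s["force"])
p=camera('wrist');cv2.imwrite('pics/w9.png',p['pixels'][:,:,::-1]);wheel(p,'r9.png')
```

```text
12.775 [ 0.57094088 -0.02713109  0.03977027] [ 2.1740667   2.21642708 -1.54057305]
wheel centre 0.527609690066917 -0.0006425332275910856 area 33629
hole area 450 r 18.5 ang 114
hole area 522 r 18.1 ang 55
hole area 361 r 18.6 ang 173
hole area 129 r 0.7 ang 28
hole area 598 r 17.6 ang -6
hole area 1323 r 17.8 ang -70
hole area 237 r 18.7 ang -127
red y range -0.05057142857142857 0.06114285714285714
```

Contact is again too close to the round tip of the lobe, so it nudges the sharpener instead of turning the wheel. I'll back off, measure again and reach about 4 mm further in, so the push is purely tangential.

Request:
apply_moves([
  {"hand": 0, "linear": [0.003, 0.01, 0], "rotation": [0, 0, 0]},
  {"hand": 0, "linear": [0.015, 0.018, 0], "rotation": [0, 0, 0]},
  {"hand": 0, "linear": [0.03, 0.018, 0], "rotation": [0, 0, 0]},
  {"hand": 0, "linear": [0.03, 0.018, 0], "rotation": [0, 0, 0]},
])

```text
time: 13.32
tool_pos: [0.6012, -0.0087, 0.0396]
ee_rot: [-1.57, 0.0, -0.001]
force: [-0.3, -0.8, -0.2]
finger_gap: 0.0878
```

Run:
```python
from h import *
s=read_state();print(s["time"],s["tool_pos"],s["force"])
p=camera('wrist');a=np.ascontiguousarray(p['pixels'][:,:,::-1]);cv2.imwrite('pics/w10.png',a);wheel(p,'r10.png')
np.savez('w10.npz',**{k:p[k] for k in('camera_matrix','rvec','tvec')})
r=cv2.imread('pics/r10.png')
full=cv2.resize(a,(480,300),interpolation=cv2.INTER_AREA)
o=np.zeros((560,800,3),np.uint8);o[:400,:400]=cv2.resize(r,(400,400));o[:250,400:]=cv2.resize(a,(400,250));o[250:,400:]=cv2.resize(cv2.imread('pics/w9.png'),(400,310))
cv2.imwrite('pics/v10.png',o)
```

```text
13.325 [ 0.60122485 -0.00867192  0.03957783] [-0.29186616 -0.84978404 -0.2010377 ]
wheel centre 0.5275364753273692 -0.0010445431776699848 area 32536
hole area 539 r 18.3 ang 114
hole area 650 r 18.2 ang 54
hole area 405 r 18.5 ang 174
hole area 140 r 0.0 ang -121
hole area 760 r 18.0 ang -7
hole area 1569 r 18.1 ang -68
hole area 286 r 18.6 ang -126
red y range -0.051428571428571435 0.05171428571428571
```

View pics/v10.png

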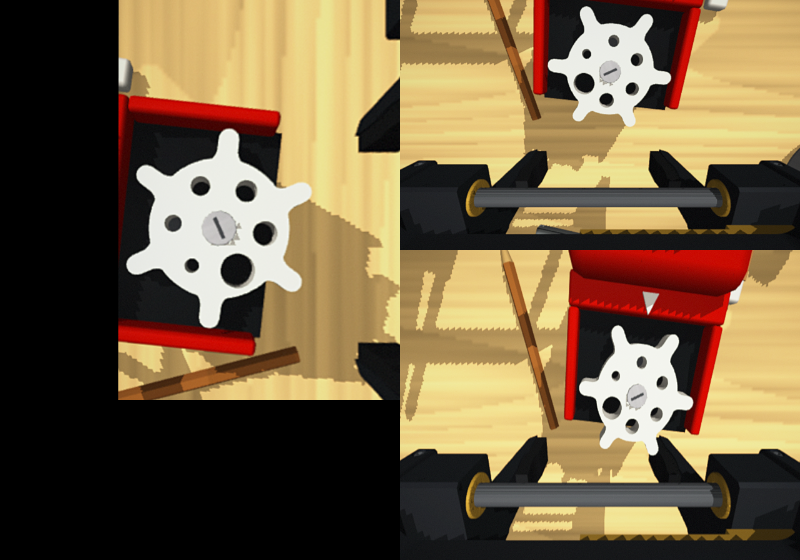

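The last view shows the sharpener turned about -6° (clockwise) with its wheel at click, and the pad only just overlapping the lobe end. I'll align the hand with the sharpener and engage the lobe deeper.

Request:
apply_moves([
  {"hand": 0, "linear": [-0.007, -0.016, 0.004], "rotation": [0, 0, -6]},
  {"hand": 0, "linear": [-0.015, -0.015, 0.004], "rotation": [0, 0, -6]},
  {"hand": 0, "linear": [-0.03, -0.013, 0.004], "rotation": [0, 0, -6]},
  {"hand": 0, "linear": [-0.039, -0.012, 0.004], "rotation": [0, 0, -6]},
  {"hand": 0, "linear": [-0.039, -0.012, 0.004], "rotation": [0, 0, -6]},
])

```text
time: 14.0
tool_pos: [0.5606, -0.021, 0.0438]
ee_rot: [-1.569, 0.081, -0.081]
force: [-0.1, 0.2, -0.1]
finger_gap: 0.0881
```

Request:
apply_moves([
  {"hand": 0, "linear": [0, -0.004, 0], "rotation": [0, 0, 0]},
  {"hand": 0, "linear": [-0.001, -0.007, 0], "rotation": [0, 0, 0]},
  {"hand": 0, "linear": [-0.001, -0.01, 0], "rotation": [0, 0, 0]},
])

```text
time: 14.38
tool_pos: [0.5609, -0.0312, 0.0438]
ee_rot: [-1.568, 0.082, -0.084]
force: [1.4, 1.2, -0.2]
finger_gap: 0.088
```

Run:
```python
from h import *
s=read_state();print(s["time"],s["tool_pos"],s["force"])
p=camera('wrist');cv2.imwrite('pics/w11.png',p['pixels'][:,:,::-1]);wheel(p,'r11.png')
```

```text
14.375 [ 0.56092832 -0.03115848  0.04383757] [ 1.42805425  1.20553599 -0.19089308]
wheel centre 0.526856340221144 -0.0009796172366080685 area 33948
hole area 434 r 18.6 ang 107
hole area 501 r 18.2 ang 48
hole area 342 r 18.7 ang 166
hole area 126 r 0.9 ang 26
hole area 552 r 17.4 ang -13
hole area 221 r 18.7 ang -135
hole area 1275 r 17.7 ang -78
red y range -0.05057142857142857 0.06028571428571428
```

The wheel now turns (about 8°) and the sharpener stays still. I'll continue the stroke.

Request:
apply_moves([
  {"hand": 0, "linear": [0.001, -0.004, 0], "rotation": [0, 0, 0]},
  {"hand": 0, "linear": [0.002, -0.008, 0], "rotation": [0, 0, 0]},
  {"hand": 0, "linear": [0.002, -0.012, 0], "rotation": [0, 0, 0]},
])

```text
time: 14.8
tool_pos: [0.5619, -0.0442, 0.0435]
ee_rot: [-1.57, 0.083, -0.082]
force: [0.2, 0.7, 0.5]
finger_gap: 0.088
```

Run:
```python
from h import *
s=read_state();print(s["time"],s["tool_pos"],s["force"])
p=camera('wrist');cv2.imwrite('pics/w12.png',p['pixels'][:,:,::-1]);wheel(p,'r12.png')
```

```text
14.8 [ 0.56189269 -0.04417394  0.04348065] [0.20679331 0.72112709 0.4609155 ]
wheel centre 0.5268799253383583 -0.0009605171895333692 area 33613
hole area 433 r 18.5 ang 86
hole area 364 r 18.5 ang 145
hole area 497 r 18.0 ang 26
hole area 127 r 0.9 ang 37
hole area 200 r 18.4 ang -155
hole area 566 r 17.4 ang -36
hole area 1383 r 18.5 ang -98
red y range -0.05085714285714285 0.06131571428571428
```

Request:
apply_moves([
  {"hand": 0, "linear": [0, -0.004, 0], "rotation": [0, 0, 0]},
  {"hand": 0, "linear": [0, -0.008, 0], "rotation": [0, 0, 0]},
  {"hand": 0, "linear": [0, -0.011, 0], "rotation": [0, 0, 0]},
  {"hand": 0, "linear": [0, -0.011, 0], "rotation": [0, 0, 0]},
])

```text
time: 15.35
tool_pos: [0.5621, -0.0549, 0.0436]
ee_rot: [-1.569, 0.083, -0.083]
force: [-0.2, 0.1, 0.6]
finger_gap: 0.0883
```

Run:
```python
from h import *
s=read_state();print(s["time"],s["tool_pos"],s["force"])
p=camera('wrist');wheel(p,'r13.png')
```

```text
15.35 [ 0.56206056 -0.05491483  0.04357801] [-0.17752479  0.05266727  0.63202073]
wheel centre 0.526841207999451 -0.0009025355992853534 area 33606
hole area 334 r 18.5 ang 115
hole area 391 r 18.3 ang 56
hole area 245 r 18.5 ang 174
hole area 124 r 1.1 ang 44
hole area 499 r 17.9 ang -5
hole area 1499 r 18.9 ang -127
hole area 630 r 18.0 ang -68
red y range -0.05114285714285716 0.06228571428571428
```

One click is done: the largest hole is now at -127°, and the sharpener held still. I'll make the same stroke again.

Request:
apply_moves([
  {"hand": 0, "linear": [0.033, -0.003, 0], "rotation": [0, 0, 0]},
  {"hand": 0, "linear": [0.034, 0.03, 0], "rotation": [0, 0, 0]},
  {"hand": 0, "linear": [0.016, 0.032, 0], "rotation": [0, 0, 0]},
  {"hand": 0, "linear": [-0.001, 0.034, 0], "rotation": [0, 0, 0]},
  {"hand": 0, "linear": [-0.001, 0.034, 0], "rotation": [0, 0, 0]},
])

```text
time: 16.02
tool_pos: [0.5606, -0.0201, 0.0438]
ee_rot: [-1.569, 0.082, -0.081]
force: [-0.1, 0.2, -0.8]
finger_gap: 0.0885
```

Request:
apply_moves([
  {"hand": 0, "linear": [0, -0.005, 0], "rotation": [0, 0, 0]},
  {"hand": 0, "linear": [-0.001, -0.01, 0], "rotation": [0, 0, 0]},
  {"hand": 0, "linear": [0, -0.014, 0], "rotation": [0, 0, 0]},
  {"hand": 0, "linear": [0.001, -0.018, 0], "rotation": [0, 0, 0]},
  {"hand": 0, "linear": [0.001, -0.022, 0], "rotation": [0, 0, 0]},
])

```text
time: 16.65
tool_pos: [0.562, -0.0431, 0.0435]
ee_rot: [-1.57, 0.083, -0.083]
force: [0.3, 0.2, 0.6]
finger_gap: 0.0879
```

Request:
apply_moves([
  {"hand": 0, "linear": [0, -0.004, 0], "rotation": [0, 0, 0]},
  {"hand": 0, "linear": [0, -0.008, 0], "rotation": [0, 0, 0]},
  {"hand": 0, "linear": [0, -0.012, 0], "rotation": [0, 0, 0]},
  {"hand": 0, "linear": [0, -0.012, 0], "rotation": [0, 0, 0]},
])

```text
time: 17.15
tool_pos: [0.562, -0.0551, 0.0436]
ee_rot: [-1.57, 0.083, -0.083]
force: [-0.2, 0.2, -0.2]
finger_gap: 0.0883
```

Run:
```python
from h import *
s=read_state();print(s["time"],s["tool_pos"],s["force"])
p=camera('wrist');wheel(p,'r14.png')
```

```text
17.15 [ 0.562018   -0.0550505   0.04355297] [-0.19918381  0.19008212 -0.15933645]
wheel centre 0.5263091185477856 -0.0006658377366274698 area 33510
hole area 231 r 18.5 ang 114
hole area 296 r 18.3 ang 55
hole area 1550 r 18.9 ang 175
hole area 391 r 18.0 ang -5
hole area 138 r 1.1 ang 44
hole area 718 r 18.8 ang -127
hole area 494 r 18.1 ang -68
red y range -0.05085714285714285 0.062
```

The largest hole is at the pointer. I'll retract clear, check once more and hand in.

Request:
apply_moves([
  {"hand": 0, "linear": [0.035, -0.003, 0], "rotation": [0, 0, 0]},
  {"hand": 0, "linear": [0.045, -0.003, 0.05], "rotation": [0, 0, 0]},
  {"hand": 0, "linear": [0.045, -0.003, 0.1], "rotation": [0, 0, 0]},
  {"hand": 0, "linear": [0.045, -0.003, 0.15], "rotation": [0, 0, 0]},
  {"hand": 0, "linear": [0.045, -0.003, 0.15], "rotation": [0, 0, 0]},
])

```text
time: 17.82
tool_pos: [0.6096, -0.056, 0.1978]
ee_rot: [-1.568, 0.076, -0.088]
force: [0.3, 0.8, 0.1]
finger_gap: 0.0881
```

Run:
```python
from h import *
s=read_state();print(s["time"],s["tool_pos"],s["force"])
p=camera('wrist');wheel(p,'r15.png')
p=camera('top')
for q in("pencil","eraser"):
    for r in look_for(p,q)[:2]: print(q,r["location"],r["conf"])
print(hand_in())
```

```text
17.825 [ 0.60963798 -0.05598109  0.19782301] [0.34179786 0.83477209 0.10566506]
wheel centre 0.5265672842427581 -0.0006632231885857071 area 32185
hole area 237 r 18.4 ang 115
hole area 354 r 18.3 ang 54
hole area 1658 r 18.6 ang 175
hole area 479 r 18.4 ang -6
hole area 141 r 0.3 ang 70
hole area 802 r 18.7 ang -125
hole area 628 r 18.6 ang -66
red y range -0.05085714285714285 0.05628571428571428
pencil [0.5067, -0.1013, 0.0066] 0.65
the job is handed in; nothing more can be done
None
```

The wheel went two clicks clockwise and its largest hole is now at the pointer, but the sharpener did not stay where it was. My first pushes moved its body about 6 mm and turned it about 6°.

**Wheel:** I turned it with two light strokes of a finger pad, one click each. In the last picture the largest hole is at 175° and the pointer direction is about 174°. All six holes fit a click position. The arm was clear of everything at hand-in, at about 18 s.

**Sharpener shift:** My first pass went over the wheel without touching it, because the finger ends sit about 32 mm above the stated tool point. The next two pushes caught only the rounded end of a lobe, with about 3 to 5 N of force, and moved the sharpener. I did not shove it back. During the two strokes that turned the wheel, it moved about 1 mm at most.

**Other things:** The pencil was found within 3 mm of where it started. The eraser was not found in the final top picture, so I did not confirm its position, though the arm went nowhere near it. I did not check the other items at the end.

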